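# Draw back an injection piston and hold the filling port open

## Robot

A 7-joint arm with a two-finger parallel gripper is mounted at the origin on a cart in front of the work surface, level with it; the furniture and walls round the work are solid. World frame = base frame: x ahead of the robot, y to its left, z up, the work surface at z = 0. Lengths are in m, angles in rad, forces in N, time in s.
With the tool pointing down it reaches from about 0.4 to 0.85 m from the base axis. Payload 4.5 kg.
Tool frame: the origin (TCP) lies on the centre line of the jaws, within the pads' length; the fingertips stand 14 mm ahead of it and the grasp point (between the pads) lies 5 mm behind it (r.tcp_to_tips is the z of the fingertips in the tool frame, in m); z points along the fingers, y is the direction in which the jaws open and shut (so a half turn about z gives the same grasp; the last joint's range is limited). The gripper opens to 88 mm and grips with 3 to 60 N. Pads are 18 mm wide; open, the fingers measure 123 mm over their backs; the gripper's body (75 mm by 187 mm) begins 45 mm behind the grasp point.
Start: joints at [1.272, 0.689, -0.195, 1.565, 0.157, 0.902, -0.215], TCP at [0.204, -0.591, 0.253] pointing down, gripper open.
Joint ranges: [-3.01, 3.01], [-0.46, 2.08], [-1.47, 1.51], [0.13, 2.56], [-1, 4.14], [0.04, 2.09], [-2.66, 2.66]. Speed limits (rad/s): [2.57, 2.57, 3.14, 3.14, 3.14, 3.14, 3.14].

## Interface

Orientations are given as a unit quaternion [x, y, z, w].
In Python, from plant import r, viewer gives the robot as it stands.
- The arm moves only by the shell command python3 -m inch 'ROWS' [FORCE]. ROWS is JSON, a list of rows, each a list of 3 entries, a list of its own where there are three numbers: the closure, from 0 (fully open) to 1 (shut), then the shift along the tool's x, y, z in cm, then the turn about the tool's z in degrees. In form: [[fingers, [x, y, z], yaw], ...]. A call has 1 to 20 rows; each row is the pose to reach, as a shift and turn from the pose commanded when the call began, along the tool's axes at that moment; what a row does not reach only later rows make up. A row lasts 1/10 s, in which the tool goes at most 50 mm and 8.59 degrees, less where a joint would pass 70% of its speed; a pose out of reach is approached as far as the arm can. A call with a gripper value outside its range is refused whole. The fingers move at their own pace and stop on an object; FORCE is the grip in N (left out, the last holds). Time passes only in rows, so rows that repeat a pose let the fingers close. It gives the time, the measured TCP pose, the force and the opening at its end, in the units of the state.
- r.get_state(): the state, without advancing time (a new reading comes with each control period).
- viewer.snapshot(name): name is "scene" or "top" or "wrist"; returns the picture (480x640x3 uint8, red, green, blue); there is no depth.
- viewer.camera_params(name): a dict with "intrinsics" (3x3 intrinsics, pixels), "k1" (the pictures are not rectified: a ray, as slopes to the right and down, at radius r is drawn at 1 + k1 r^2 times it, then the intrinsics apply), "world_to_cam" (4x4, takes a point from world to camera coordinates). Camera axes: x right, y up, looking along -z (the intrinsics and any distortion apply to the point x, -y, -z); pixel columns grow to the right and rows downward; lengths in m; the calibration is good to about 2 mm. A picture is of the moment at which its call begins: read the wrist's pose just before it. camera_params takes no time and is no camera call; for the wrist camera it gives the pose at the moment of the call.
- r.finish_job(): hands the job in, once; it reports no verdict.
Trained networks look in the newest picture that a camera, given by its name, has taken for a name from the list of things; names that differ only in an ending like _2 or _b are one class to them, and where a whole thing is asked for, a point or a joint stands for the part that bears it (a point fixed in the world has none). Each returns a list of dicts, best first, with "p" (0 to 1); they miss things now and then, are a little off and sometimes report something else, mostly with a low value. They report only what shows in the picture. A call takes as long as a camera call.
- viewer.outline_of(camera, name): "pixels" (480x640 bool, what is visible of it) and "bbox" ([left, top, width, height] in pixels, round what is visible of it).
The state is a dict: "clock": time; "q": joint angles; "qd": joint speeds; "joint_torque": joint torques, N m; "tool_pos": TCP position; "eef_rot": TCP orientation; "contact_force": force on the tool from outside, world axes, zero at the start; "moment": the same for the moment, N m; "opening": opening from 0.0 (shut) to 1.0 (fully open).
Only numpy, scipy, OpenCV 4.12 (cv2) and the standard library are available. Lean on these libraries where they do the work, as an engineer would, in place of code of your own. Each camera call takes 0.05 s, during which the arm holds its last target.

## Task

The denture-resin injector stands on the bench with its piston fully home, blocking the filling port in the side of its leaning barrel. Take the piston by its knob and draw it straight out along the barrel, gently and without forcing it sideways against the snug bore, until the groove round the rod has just come out of the barrel's mouth and the port is clear; do not pull it right out, and leave the other things on the bench where they are. Finish while still holding the piston there, at rest and in line with the bore, so that the dough can be loaded: do not let go.

Things in the scene. Friction and masses are not known exactly. Their poses are not given: they have to be found in the camera images.
- barrel: aluminium barrel of a resin injector, 42 mm in diameter, on a heavy grey stand (foot 170 x 92 mm); it leans 35 degrees from vertical. Origin: centre of the floor of its blind bore, 21 mm in diameter. z axis: along the bore, out of the mouth. x axis: its upper side, where the filling port is cut through the wall from z = 16 to 44 mm. y axis: level. A push of over 25 N against the bore scores it
- bore_mouth (a point): centre of the barrel's mouth, on the bore's axis 95 mm out from its floor; the flange round it is 51 mm in diameter. Axes as the barrel
- piston: loose piston (0.17 to 0.35 kg): steel rod 20 mm in diameter with a black ringed knob on its outer end. Origin: centre of its inner end, which is on the bore's floor at the start; z along the rod to the knob. A dark groove runs round the rod 41 mm from the inner end; it leaves the mouth when the piston is drawn out 54 mm. The piston slides back in if let go
- piston_knob (a point): centre of the piston's knob, on the rod's axis 131.5 mm from its inner end (at the start 36.5 mm out from the mouth); the knob is a plain cylinder 30 mm in diameter and 31 mm long, coaxial with the rod, with 21 mm of bare rod between it and the mouth at the start. Axes as the piston
- mixing_bowl: small rubber mixing bowl, 67 mm wide and 37 mm high, loose; origin under its middle; to be left alone
- spatula: steel mixing spatula, 148 mm long, lying loose; to be left alone
- jaw_model_1: loose jaw model, 59 x 64 x 24 mm, lying apart to the right; origin under its middle; to be left alone

How it is judged:
On the way:
1. the piston is held in the fingers and drawn part of the way (10 to 45 mm), in line with the bore (contact force between the fingers and piston above 1 N and z of piston_knob in the frame of barrel between 0.1415 and 0.1765 m and angle between the z axis of piston_knob and the z axis of barrel, either way round below 0.06 rad), for 0.1 s.
At the end, for the whole second after the job is handed in: the program has ended with the piston still in the fingers and at rest, drawn out 48 to 68 mm from fully home (the port, whose upper edge is 44 mm above the bore's floor, is clear; at least 27 mm of rod is still in the bore), in line with the bore within 0.06 rad and 12 mm at the knob (z of piston_knob in the frame of barrel between 0.1795 and 0.1995 m and angle between the z axis of piston_knob and the z axis of barrel, either way round below 0.06 rad and x of piston_knob in the frame of barrel between -0.012 and 0.012 m and y of piston_knob in the frame of barrel between -0.012 and 0.012 m and contact force between the fingers and piston above 1 N and linear speed of piston below 0.01 m/s); the arm keeps its last pose, push and grip.
It fails at once if the piston is forced against the barrel with more than 25 N (contact force between piston and barrel above 25 N).
It fails at once if the piston is pulled right out of the barrel (z of piston_knob in the frame of barrel above 0.2215 m).
It fails at once if the bowl, the spatula or the loose jaw model is moved more than 25 mm (distance of any of mixing_bowl, spatula, jaw_model_1 from where it was at the start of the episode above 0.025 m).
It also fails if it takes over 35 s, if anything falls off the work surface, if the arm or the gripper's body presses on something with over 40 N, if the wrist force passes 120 N, or if a joint passes its speed limit or range.

## Working session

There is one attempt and no reset: what is moved stays moved. The work goes in short steps, Python scripts to look and compute and a shell command to move; the robot and the scene stay as the last step left them, time stands still between calls to the robot, and variables do not carry over. Pictures are saved under pics/ and viewed, and the job is handed in when it is done.

```bash
ls; mkdir -p pics; python3 - <<'E'
from plant import r, viewer
import cv2,numpy as np
s=r.get_state(); print({k:np.round(v,3) for k,v in s.items()}, r.tcp_to_tips)
for c in("scene","top","wrist"):
    im=viewer.snapshot(c); cv2.imwrite(f"pics/{c}0.png",im[:,:,::-1])
    p=viewer.camera_params(c); print(c,np.round(p["intrinsics"],1).tolist(),p["k1"],np.round(p["world_to_cam"],3).tolist())
E
```

```text
pics
{'clock': np.float64(0.0), 'q': array([ 1.272,  0.69 , -0.195,  1.566,  0.157,  0.902, -0.215]), 'qd': array([ 0.001, -0.001,  0.001,  0.   , -0.002, -0.001, -0.001]), 'joint_torque': array([-0.0000e+00, -5.2757e+01, -1.2670e+00, -1.5343e+01, -5.3000e-02,
        7.0000e-03,  0.0000e+00]), 'tool_pos': array([ 0.204, -0.59 ,  0.252]), 'eef_rot': array([ 0.986,  0.166, -0.   , -0.001]), 'contact_force': array([-0.486,  0.649, -0.068]), 'moment': array([-0.008, -0.032,  0.018]), 'opening': np.float64(1.004)} 0.014
scene [[582.2, 0.0, 316.4], [0.0, 582.2, 243.0], [0.0, 0.0, 1.0]] 0.0153962572575811 [[0.757, -0.654, -0.004, -0.55], [0.357, 0.409, 0.84, -0.195], [-0.548, -0.636, 0.543, -1.228], [0.0, 0.0, 0.0, 1.0]]
top [[518.8, 0.0, 318.4], [0.0, 518.8, 235.1], [0.0, 0.0, 1.0]] 0.006647189312945546 [[0.03, -0.999, -0.014, -0.243], [0.987, 0.028, 0.16, -0.522], [-0.159, -0.018, 0.987, -0.992], [0.0, 0.0, 0.0, 1.0]]
wrist [[350.5, 0.0, 317.1], [0.0, 350.5, 238.0], [0.0, 0.0, 1.0]] -0.05268284596203721 [[0.327, -0.945, -0.001, -0.624], [0.899, 0.311, -0.307, 0.042], [0.29, 0.099, 0.952, -0.392], [0.0, 0.0, 0.0, 1.0]]
```

View pics/scene0.png

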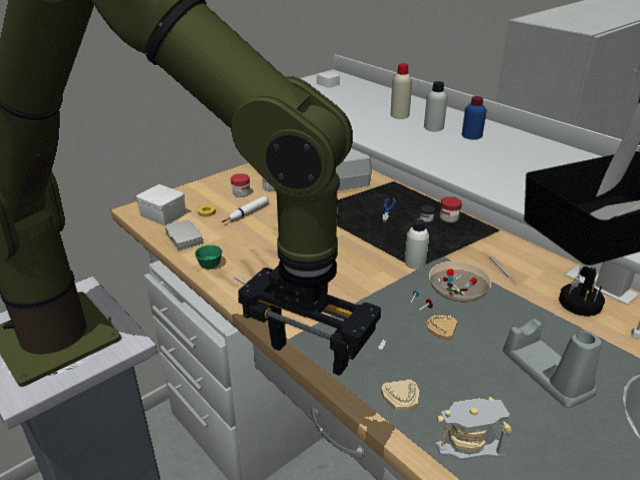

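View pics/top0.png

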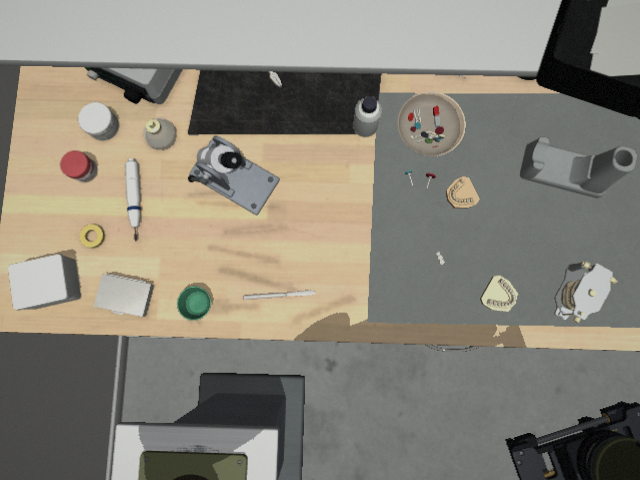

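View pics/wrist0.png

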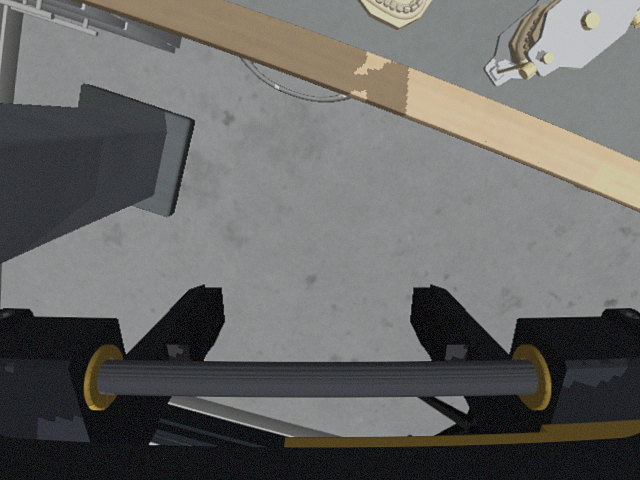

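```bash
python3 - <<'E'
from plant import r, viewer
import numpy as np
for c in("scene","top","wrist"):
  for n in("barrel","piston","piston_knob","bore_mouth"):
    try:
      o=viewer.outline_of(c,n)
      for d in o[:2]:
        ys,xs=np.nonzero(d["pixels"]); print(c,n,round(d["p"],2),d["bbox"],xs.mean().round(1),ys.mean().round(1),len(xs))
      if o: np.save(f"{c}_{n}.npy",o[0]["pixels"])
    except Exception as e: print(c,n,e)
E
```

```text
top barrel 0.59 [197.8, 142.2, 36.0, 32.8] 212.8 157.8 553
top piston 0.75 [196.9, 141.5, 38.0, 32.1] 214.0 157.6 592
top piston 0.56 [218.7, 154.0, 23.3, 14.2] 230.0 160.0 320
top piston_knob 0.69 [218.2, 152.7, 26.7, 18.7] 230.0 160.3 308
top piston_knob 0.25 [197.7, 143.0, 35.3, 30.9] 213.3 157.6 505
top bore_mouth 0.74 [197.8, 145.8, 37.6, 28.7] 213.5 158.0 587
```

```bash
python3 - <<'E'
import cv2
im=cv2.imread("pics/top0.png")[120:230,170:300]
cv2.imwrite("pics/topz.png",cv2.resize(im,None,fx=5.5,fy=5.4,interpolation=cv2.INTER_CUBIC))
E
```

```text
(no output)
```

View pics/topz.png

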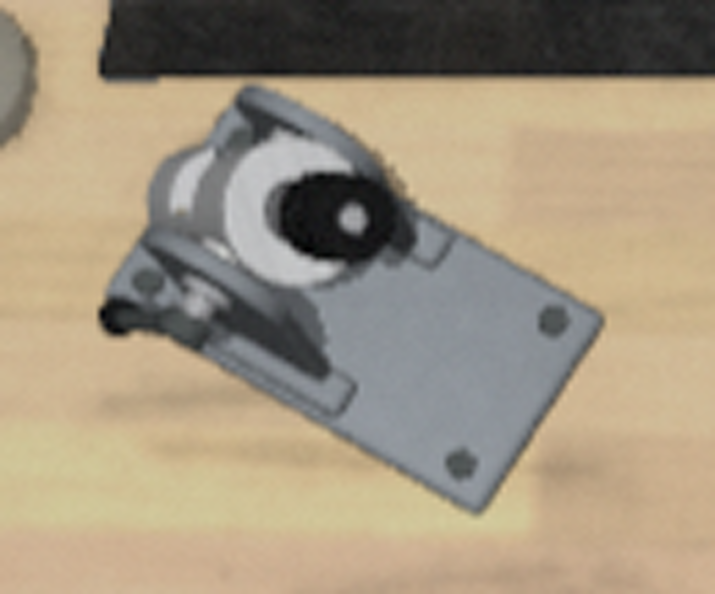

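```bash
cat > h.py <<'E'
from plant import r, viewer
import numpy as np, cv2
def norm(P,uv):
    K=np.array(P["intrinsics"]);k=P["k1"]
    p=cv2.undistortPoints(np.array(uv,float).reshape(-1,1,2),K,np.array([k,0,0,0,0.]))
    return p.reshape(-1,2)
def ray(P,uv):
    T=np.array(P["world_to_cam"]);R=T[:3,:3];o=-R.T@T[:3,3]
    n=norm(P,uv);d=np.c_[n[:,0],-n[:,1],-np.ones(len(n))]@R
    return o,d
def onz(P,uv,z):
    o,d=ray(P,uv); return o+d*((z-o[2])/d[:,2])[:,None]
def proj(P,X):
    T=np.array(P["world_to_cam"]);K=np.array(P["intrinsics"])
    X=np.atleast_2d(X)@T[:3,:3].T+T[:3,3]
    s=np.c_[X[:,0],-X[:,1]]/-X[:,2:]; s=s*(1+P["k1"]*(s**2).sum(1))[:,None]
    return s@K[:2,:2].T+K[:2,2]
E
python3 - <<'E'
from h import *
P=viewer.camera_params("top")
z=lambda u,v:(170+u/5.5,120+v/5.4)
foot=[z(603,318),z(478,513),z(205,345)]
for h in(0,.01,.02):
    f=onz(P,foot,h);print(h,f.round(3).tolist(),np.linalg.norm(f[0]-f[1]))
    d=f[2]-f[1];print("az",np.degrees(np.arctan2(-d[1],-d[0])), np.degrees(np.arctan2(*(f[1]-f[0])[:2])))
for h in(.15,.18,.21):print(h,onz(P,[z(350,215),z(300,210)],h).round(3).tolist())
print(onz(P,[(366,115),(605,165),(275,295),(590,290)],0.05).round(3))
E
```

```text
0 [[0.653, -0.142, 0.0], [0.574, -0.098, 0.0], [0.638, 0.01, 0.0]] 0.09028383724905746
az -120.60944627496897 -60.73764469940247
0.01 [[0.65, -0.143, 0.01], [0.572, -0.099, 0.01], [0.635, 0.008, 0.01]] 0.08943107983035631
az -120.60944627496896 -60.737644699402495
0.02 [[0.647, -0.144, 0.02], [0.57, -0.1, 0.02], [0.633, 0.006, 0.02]] 0.08857832241165521
az -120.60944627496893 -60.73764469940247
0.15 [[0.645, -0.071, 0.15], [0.647, -0.055, 0.15]]
0.18 [[0.636, -0.077, 0.18], [0.637, -0.061, 0.18]]
0.21 [[0.627, -0.083, 0.21], [0.628, -0.067, 0.21]]
[[ 0.778 -0.318  0.05 ]
 [ 0.684 -0.795  0.05 ]
 [ 0.407 -0.147  0.05 ]
 [ 0.435 -0.752  0.05 ]]
```

```bash
python3 -m inch '[[0,[2,-1,-4],-3],[0,[5,-3,-7],-7],[0,[9,-5,-7],-10],[0,[13,-7.5,-7],-13],[0,[17,-10,-7],-16],[0,[21,-12,-7],-19],[0,[25,-14.5,-7],-22],[0,[29,-17,-7],-25],[0,[33,-19,-7],-28],[0,[37,-21.5,-7],-31],[0,[41,-24,-7],-34],[0,[45,-26,-7],-36],[0,[48,-28,-7],-38],[0,[51,-29.5,-7],-40],[0,[53,-31,-7],-40],[0,[53.8,-31.2,-7],-40],[0,[53.8,-31.2,-7],-40],[0,[53.8,-31.2,-7],-40],[0,[53.8,-31.2,-7],-40]]' 
cat > look.py <<'E'
from h import *
import sys
t=sys.argv[1]
s=r.get_state();print(round(float(s["clock"]),2),s["tool_pos"].round(4),s["eef_rot"].round(3),s["q"].round(2),round(float(s["opening"]),2),s["contact_force"].round(1))
for c in sys.argv[2:]:
    P=viewer.camera_params(c);im=viewer.snapshot(c);cv2.imwrite(f"pics/{c}{t}.png",im[:,:,::-1])
    for n in("barrel","piston","piston_knob","bore_mouth"):
        for d in viewer.outline_of(c,n)[:1]:
            np.save(f"{c}_{n}_{t}.npy",d["pixels"]);print(c,n,round(d["p"],2),np.round(d["bbox"],1))
    np.save(f"{c}_P_{t}.npy",P,allow_pickle=True)
E
python3 look.py 1 wrist scene
```

```text
clock: 2.65
tool_pos: [0.6098, -0.1223, 0.3227]
eef_rot: [0.871, 0.492, -0.001, 0.0]
contact_force: [-0.2, -0.1, -0.4]
opening: 0.999
2.65 [ 0.6098 -0.1223  0.3227] [ 0.871  0.492 -0.001  0.   ] [ 0.34  0.63 -0.39  1.48  0.26  1.09 -0.65] 1.0 [-0.2 -0.1 -0.4]
wrist barrel 0.92 [283.4  41.6  61.   95.6]
wrist piston 0.85 [297.   61.9  38.7 111. ]
wrist piston_knob 0.65 [300.2  67.5  35.5 106.3]
wrist bore_mouth 0.95 [286.   41.   57.1  96.1]
scene piston 0.48 [302.4 180.1  10.1  13.7]
scene piston_knob 0.65 [298.  179.3  15.1  18.1]
scene bore_mouth 0.78 [294.7 184.7  21.5  31. ]
```

View pics/wrist1.png

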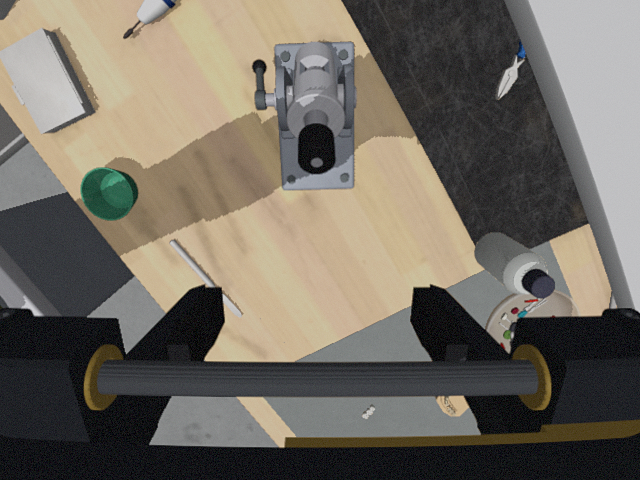

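View pics/scene1.png

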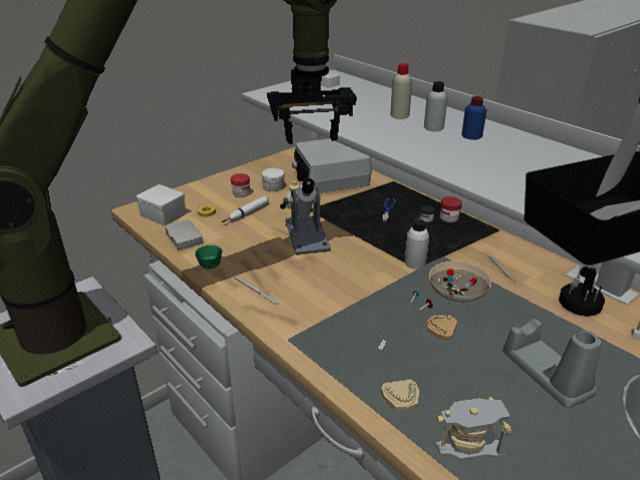

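```bash
python3 - <<'E'
import cv2,numpy as np
a=cv2.imread("pics/wrist1.png")[30:200,250:390]
b=cv2.imread("pics/scene1.png")[165:265,270:350]
A=cv2.resize(a,(490,595),interpolation=cv2.INTER_CUBIC)
B=cv2.resize(b,(300,375),interpolation=cv2.INTER_CUBIC)
o=np.zeros((595,790,3),np.uint8);o[:,:490]=A;o[:375,490:]=B
cv2.imwrite("pics/z1.png",o)
E
```

```text
(no output)
```

View pics/z1.png

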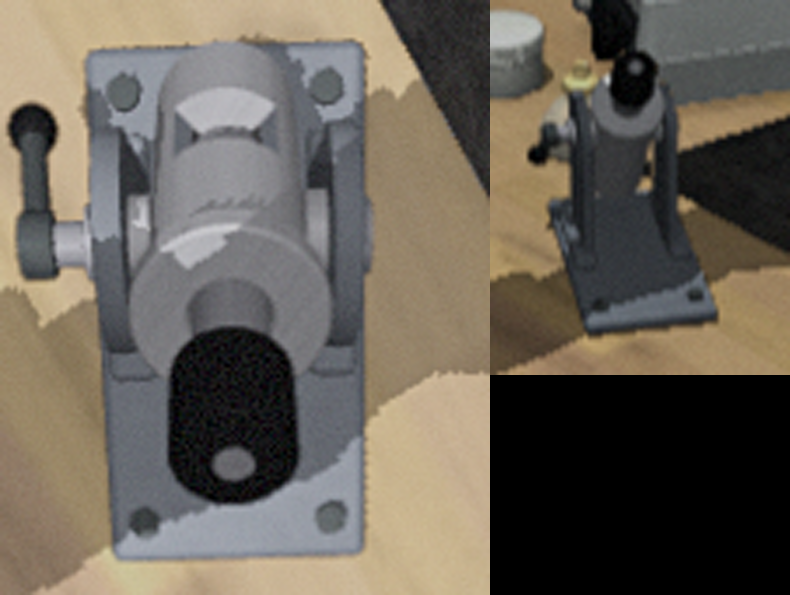

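```bash
cat > fit.py <<'E'
from h import *
from scipy.optimize import least_squares
W=np.load("wrist_P_1.npy",allow_pickle=True).item();S=viewer.camera_params("scene");T=viewer.camera_params("top")
def axes(az):
    d=np.array([np.sin(np.radians(35))*np.cos(az),np.sin(np.radians(35))*np.sin(az),np.cos(np.radians(35))])
    y=np.array([-np.sin(az),np.cos(az),0]);return np.cross(y,d),y,d
th=np.linspace(0,2*np.pi,180)
def ring(m,az,z,rad):
    x,y,d=axes(az);return m+z*d+rad*(np.cos(th)[:,None]*x+np.sin(th)[:,None]*y)
def box(p):return np.array([p[:,0].min(),p[:,0].max(),p[:,1].min(),p[:,1].max()])
w=lambda u,v:(250+u/3.5,30+v/3.5)
def res(p,full=False):
    m=p[:3];az=p[3];d=axes(az)[2]
    kn=np.r_[ring(m,az,.021,.015),ring(m,az,.052,.015)];fl=ring(m,az,0,.0255)
    dot=(m+.052*d)[None]
    kw=box(proj(W,kn));fw=box(proj(W,fl));ks=box(proj(S,kn));kt=box(proj(T,kn))
    o=np.r_[proj(W,dot)[0]-w(234,463), kw[[0,1,3]]-[w(169,0)[0],w(297,0)[0],w(0,503)[1]],
      fw[:2]-[w(131,0)[0],w(331,0)[0]], proj(T,dot)[0]-(170+350/5.5,120+215/5.4),
      ks-[302,314.5,178.3,193.8], kt[[2]]-[120+172/5.4]]
    return o
s=least_squares(res,[.65,-.06,.15,np.radians(-120.6)],loss="soft_l1")
m=s.x[:3];d=axes(s.x[3])[2]
print("mouth",m.round(4),"az",np.degrees(s.x[3]).round(2),"knob",(m+.0365*d).round(4),"d",d.round(4))
print(s.fun.round(1))
J=s.jac;print("sd",(np.sqrt(np.diag(np.linalg.inv(J.T@J)))).round(5))
E
python3 fit.py
```

```text
mouth [ 0.6522 -0.0507  0.1306] az -119.9 knob [ 0.6418 -0.0689  0.1605] d [-0.2859 -0.4972  0.8192]
[-0.2 -1.7 -0.6  0.7  1.  -0.4  0.2  0.5  0.5 -0.1  0.6 -0.3  0.8 -0.6]
sd [0.00074 0.0009  0.00202 0.0277 ]
```

```bash
python3 -m inch '[[0,[2.5,0,3],0],[0,[5,0,6],0],[0,[6.2,0,8],-0.5],[0,[6.2,0,8.3],-0.5],[0,[6.2,0,8.3],-0.5],[0,[6.2,0,8.3],-0.5]]'; python3 look.py 2 wrist
```

```text
clock: 3.75
tool_pos: [0.643, -0.0684, 0.241]
eef_rot: [0.868, 0.496, 0.001, 0.001]
contact_force: [0.4, -0.2, -0.1]
opening: 0.999
3.75 [ 0.643  -0.0684  0.241 ] [0.868 0.496 0.001 0.001] [ 0.23  0.75 -0.37  1.5   0.31  0.95 -0.76] 1.0 [ 0.4 -0.2 -0.1]
wrist barrel 0.82 [277.1 101.1  72.6 130.5]
wrist piston 0.75 [288.6 132.1  50.5 154.9]
wrist piston_knob 0.65 [291.7 135.6  49.1 152.1]
wrist bore_mouth 0.67 [277.5 103.4  71.5 131. ]
```

View pics/wrist2.png

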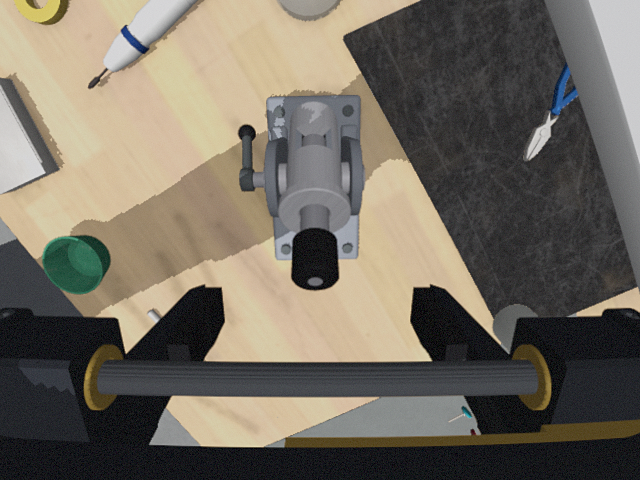

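```bash
cat > fit2.py <<'E'
import fit
from fit import *
W2=np.load("wrist_P_2.npy",allow_pickle=True).item()
im=cv2.imread("pics/wrist2.png");o=cv2.resize(im[85:300,260:370],None,fx=2.7,fy=2.7,interpolation=cv2.INTER_CUBIC)
cv2.imwrite("pics/z2.png",o)
def res2(p):
    m=p[:3];az=p[3];d=axes(az)[2]
    kn=np.r_[ring(m,az,.021,.015),ring(m,az,.052,.015)]
    k=box(proj(W2,kn));f=box(proj(W2,ring(m,az,0,.0255)))
    return np.r_[res(p), proj(W2,(m+.052*d)[None])[0]-(315.2,281.2), k[[0,1,3]]-[291.7,338.7,290.2], f[:2]-[278.3,349.6]]
s=least_squares(res2,s.x,loss="soft_l1");m=s.x[:3];d=axes(s.x[3])[2]
print("mouth",m.round(4),"az",np.degrees(s.x[3]).round(2),"knob",(m+.0365*d).round(4),"d",d.round(4));print(s.fun.round(1))
for p in [(.0365)]: 
    st=r.get_state();q=st["eef_rot"]
    from scipy.spatial.transform import Rotation as R
    M=R.from_quat(q).as_matrix();k=m+.0365*d
    print("shift to grasp(cm)",(M.T@(k-[0,0,.005]-st["tool_pos"])*100).round(2),"d in tool",(M.T@d).round(4),"x az",np.degrees(np.arctan2(M[1,0],M[0,0])))
E
python3 fit2.py
```

```text
mouth [ 0.6522 -0.0507  0.1306] az -119.9 knob [ 0.6418 -0.0689  0.1605] d [-0.2859 -0.4972  0.8192]
[-0.2 -1.7 -0.6  0.7  1.  -0.4  0.2  0.5  0.5 -0.1  0.6 -0.3  0.8 -0.6]
sd [0.00074 0.0009  0.00202 0.0277 ]
mouth [ 0.6514 -0.0513  0.1318] az -119.18 knob [ 0.6412 -0.0696  0.1617] d [-0.2797 -0.5008  0.8192]
[-0.2 -0.4 -0.7  0.8  2.3 -0.9 -0.1  0.8  0.5 -0.1  0.7 -0.6  0.5 -0.4
  0.  -2.3 -0.7  0.6  0.4  0.   0.6]
shift to grasp(cm) [-0.26 -0.05  8.4 ] d in tool [-0.5732  0.0143 -0.8193] x az 59.51105499647883
```

View pics/z2.png

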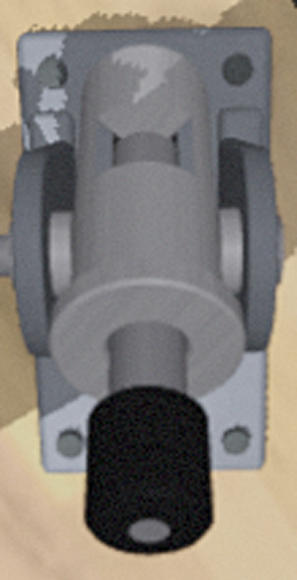

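```bash
python3 -m inch '[[0,[-0.2,0,2],0],[0,[-0.2,0,4],0],[0,[-0.2,0,6],0],[0,[-0.2,0,7.4],0],[0,[-0.2,0,8.3],0],[0,[-0.2,0,8.3],0],[0,[-0.2,0,8.3],0]]' 6; python3 look.py 3 wrist scene
```

```text
clock: 4.7
tool_pos: [0.6421, -0.0686, 0.1573]
eef_rot: [0.868, 0.497, 0.0, 0.0]
contact_force: [0.3, -0.1, -0.1]
opening: 1.001
4.7 [ 0.6421 -0.0686  0.1573] [0.868 0.497 0.    0.   ] [ 0.21  0.84 -0.33  1.58  0.36  0.78 -0.8 ] 1.0 [ 0.3 -0.1 -0.1]
wrist barrel 0.76 [260.5  91.1 108.2 185.7]
wrist piston 0.86 [279.3 130.8  75.1 231. ]
wrist piston_knob 0.87 [276.1 133.9  79.9 228.8]
wrist bore_mouth 0.8 [260.9  90.2 105.1 191.6]
scene barrel 0.93 [298.  187.2  21.9  31.9]
scene piston 0.57 [302.6 178.   11.1  18.8]
scene piston_knob 0.51 [300.6 178.1  15.5  19.3]
```

View pics/wrist3.png

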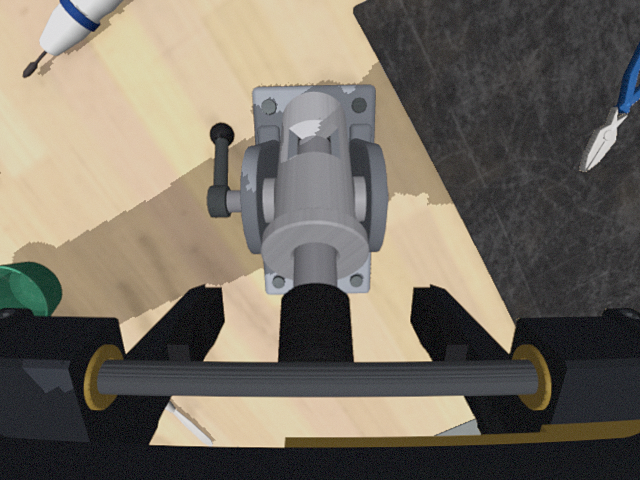

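View pics/scene3.png

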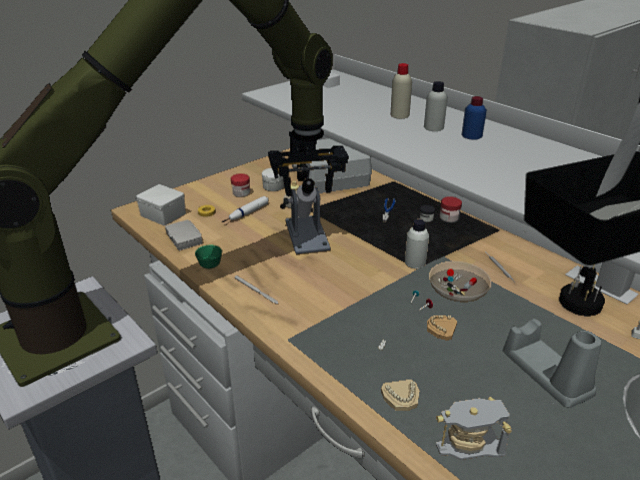

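```bash
python3 -m inch '[[0.3,[0,-0.05,0],-1],[0.5,[0,-0.05,0],-1],[0.58,[0,-0.05,0],-1],[0.58,[0,-0.05,0],-1],[0.58,[0,-0.05,0],-1],[0.58,[0,-0.05,0],-1]]' 6; python3 look.py 4 wrist
```

```text
clock: 5.8
tool_pos: [0.6412, -0.0684, 0.1567]
eef_rot: [0.864, 0.504, -0.0, 0.0]
contact_force: [-0.6, 0.0, -0.3]
opening: 0.478
5.8 [ 0.6412 -0.0684  0.1567] [ 0.864  0.504 -0.     0.   ] [ 0.22  0.85 -0.34  1.58  0.36  0.78 -0.79] 0.48 [-0.6  0.  -0.3]
wrist barrel 0.84 [263.3  91.2 108.6 185.6]
wrist piston 0.72 [278.3 131.6  77.1 231.8]
wrist piston_knob 0.76 [279.2 134.8  77.1 227. ]
wrist bore_mouth 0.63 [262.   90.7 109.8 187. ]
```

View pics/wrist4.png

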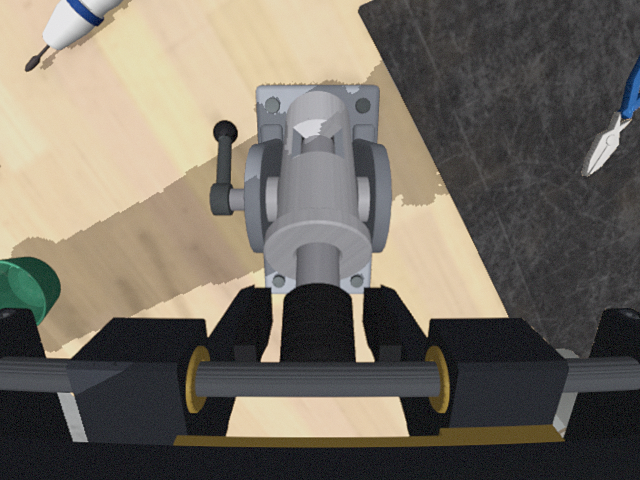

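```bash
python3 -m inch '[[0.62,[0,0,0],0],[0.66,[0,0,0],0],[0.7,[0,0,0],0],[0.75,[0,0,0],0],[0.8,[0,0,0],0],[0.8,[0,0,0],0],[0.8,[0,0,0],0],[0.8,[0,0,0],0],[0.8,[0,0,0],0],[0.8,[0,0,0],0]]' 6; python3 look.py 5 wrist
```

```text
clock: 7.05
tool_pos: [0.6412, -0.0684, 0.1567]
eef_rot: [0.864, 0.504, 0.0, 0.0]
contact_force: [0.2, -0.3, -0.1]
opening: 0.34
7.05 [ 0.6412 -0.0684  0.1567] [0.864 0.504 0.    0.   ] [ 0.22  0.85 -0.34  1.58  0.36  0.78 -0.79] 0.34 [ 0.2 -0.3 -0.1]
wrist barrel 0.63 [263.2  90.6 108.  185.9]
wrist piston 0.58 [276.2 130.1  78.1 231.8]
wrist piston_knob 0.97 [278.9 136.5  78.5 221.8]
wrist bore_mouth 0.78 [262.5  90.9 109.7 189.4]
```

View pics/wrist5.png

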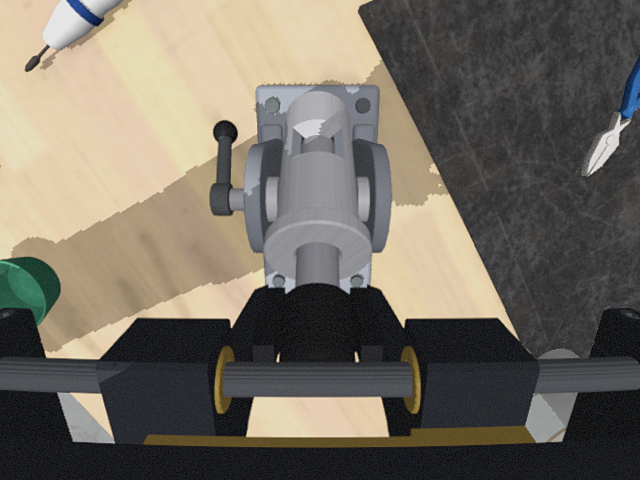

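```bash
python3 -m inch '[[0.85,[0,0,0],0],[0.85,[0,0,0],0],[0.85,[0,0,0],0],[0.85,[-0.11,0,-0.16],0],[0.85,[-0.23,0,-0.33],0],[0.85,[-0.34,0,-0.49],0],[0.85,[-0.46,0,-0.66],0],[0.85,[-0.57,0,-0.82],0],[0.85,[-0.57,0,-0.82],0]]' 14; python3 look.py 6
```

```text
clock: 8.2
tool_pos: [0.6383, -0.0736, 0.1652]
eef_rot: [0.864, 0.504, -0.0, 0.0]
contact_force: [0.2, -0.2, -1.3]
opening: 0.334
8.2 [ 0.6383 -0.0736  0.1652] [ 0.864  0.504 -0.     0.   ] [ 0.23  0.83 -0.34  1.58  0.36  0.79 -0.78] 0.33 [ 0.2 -0.2 -1.3]
```

```bash
python3 -m inch '[[0.85,[-0.11,0,-0.16],0],[0.85,[-0.23,0,-0.33],0],[0.85,[-0.34,0,-0.49],0],[0.85,[-0.46,0,-0.66],0],[0.85,[-0.57,0,-0.82],0],[0.85,[-0.69,0,-0.98],0],[0.85,[-0.8,0,-1.15],0],[0.85,[-0.92,0,-1.31],0],[0.85,[-1.03,0,-1.47],0],[0.85,[-1.15,0,-1.64],0],[0.85,[-1.15,0,-1.64],0]]'; python3 look.py 7 wrist
```

```text
clock: 9.3
tool_pos: [0.6327, -0.0836, 0.1816]
eef_rot: [0.864, 0.504, -0.0, 0.0]
contact_force: [0.3, 0.3, -1.4]
opening: 0.333
9.3 [ 0.6327 -0.0836  0.1816] [ 0.864  0.504 -0.     0.   ] [ 0.25  0.81 -0.35  1.58  0.35  0.81 -0.76] 0.33 [ 0.3  0.3 -1.4]
wrist barrel 0.73 [267.4  66.8  98.  165.4]
wrist piston 0.46 [281.  192.6  73.4 168.3]
wrist bore_mouth 0.69 [268.5  65.5  96.1 166. ]
```

View pics/wrist7.png

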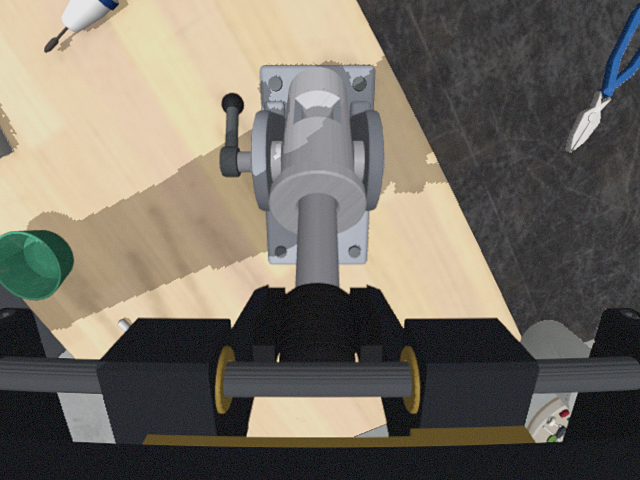

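```bash
python3 -m inch '[[0.85,[-0.11,0,-0.16],0],[0.85,[-0.23,0,-0.33],0],[0.85,[-0.34,0,-0.49],0],[0.85,[-0.46,0,-0.66],0],[0.85,[-0.57,0,-0.82],0],[0.85,[-0.69,0,-0.98],0],[0.85,[-0.8,0,-1.15],0],[0.85,[-0.92,0,-1.31],0],[0.85,[-1.03,0,-1.47],0],[0.85,[-1.15,0,-1.64],0],[0.85,[-1.26,0,-1.8],0],[0.85,[-1.38,0,-1.97],0],[0.85,[-1.49,0,-2.13],0],[0.85,[-1.49,0,-2.13],0],[0.85,[-1.49,0,-2.13],0],[0.85,[-1.49,0,-2.13],0]]'; python3 look.py 8 wrist scene; python3 - <<'E'
import cv2,numpy as np
o=np.zeros((560,800,3),np.uint8)
o[:,:480]=cv2.resize(cv2.imread("pics/wrist8.png")[30:310,200:440],(480,560))
o[:400,480:]=cv2.resize(cv2.imread("pics/scene8.png")[150:250,265:345],(320,400))
cv2.imwrite("pics/z8.png",o)
E
```

```text
clock: 11.15
tool_pos: [0.6254, -0.0963, 0.2026]
eef_rot: [0.864, 0.504, -0.0, 0.0]
contact_force: [0.6, 1.1, -1.0]
opening: 0.33
11.15 [ 0.6254 -0.0963  0.2026] [ 0.864  0.504 -0.     0.   ] [ 0.28  0.77 -0.36  1.58  0.34  0.85 -0.73] 0.33 [ 0.6  1.1 -1. ]
wrist barrel 0.82 [269.4  48.2  93.4 151. ]
wrist piston 0.85 [277.9 156.2  76.3 204.3]
wrist piston_knob 0.57 [278.7 157.7  77.2 203.5]
wrist bore_mouth 0.94 [271.5  47.   88.2 155.8]
scene barrel 0.84 [298.7 185.   21.   31.4]
scene piston 0.74 [301.7 166.9  13.6  27.8]
scene piston_knob 0.56 [303.9 165.7  13.1  29. ]
scene bore_mouth 0.89 [295.8 187.4  21.8  29.1]
```

View pics/z8.png

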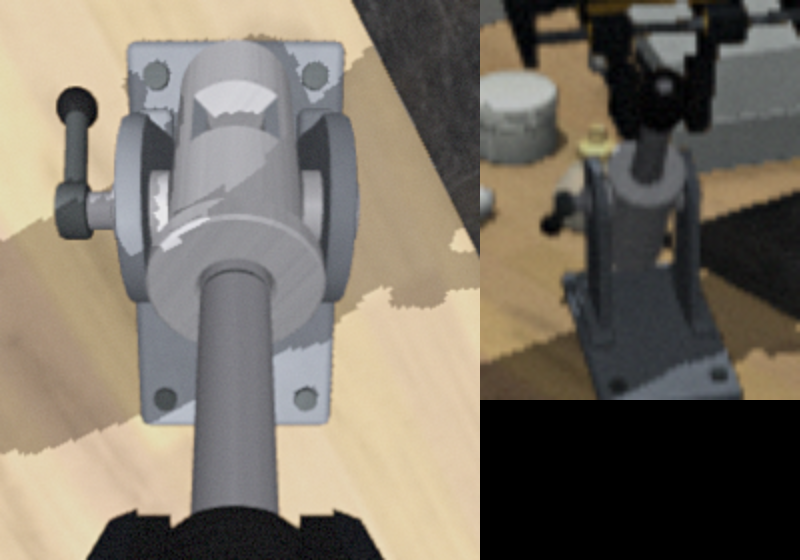

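```bash
python3 -m inch '[[0.85,[-0.06,0,-0.08],0],[0.85,[-0.11,0,-0.16],0],[0.85,[-0.11,0,-0.16],0],[0.85,[-0.11,0,-0.16],0],[0.85,[-0.11,0,-0.16],0],[0.85,[-0.11,0,-0.16],0],[0.85,[-0.11,0,-0.16],0],[0.85,[-0.11,0,-0.16],0]]'; python3 look.py 9 wrist; python3 - <<'E'
import cv2,numpy as np
cv2.imwrite("pics/z9.png",cv2.resize(cv2.imread("pics/wrist9.png")[110:210,260:380],None,fx=5.5,fy=5.5,interpolation=cv2.INTER_CUBIC))
E
```

```text
clock: 12.45
tool_pos: [0.6249, -0.0973, 0.2042]
eef_rot: [0.864, 0.504, 0.0, 0.0]
contact_force: [0.0, 0.9, -1.4]
opening: 0.334
12.45 [ 0.6249 -0.0973  0.2042] [0.864 0.504 0.    0.   ] [ 0.28  0.77 -0.37  1.58  0.34  0.85 -0.73] 0.33 [ 0.   0.9 -1.4]
wrist barrel 0.62 [271.5  46.4  90.4 151.3]
wrist piston_knob 0.6 [280.8 156.8  74.  204.6]
wrist bore_mouth 0.89 [270.6  51.6  88.2 148.9]
```

View pics/z9.png

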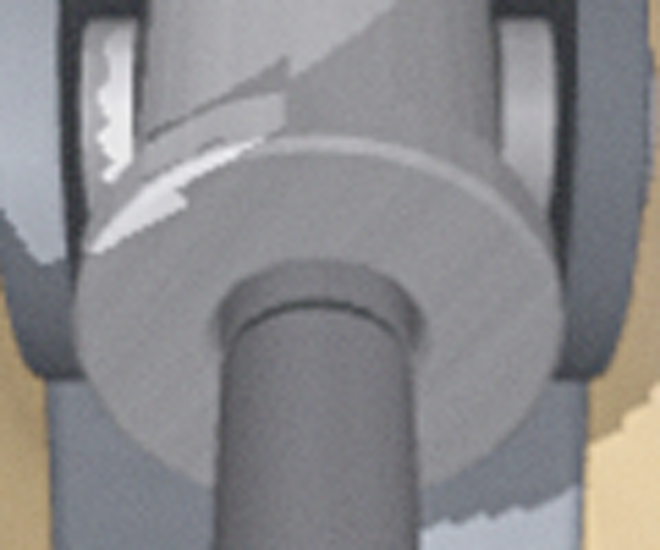

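```bash
python3 - <<'E'
from fit import *
m=np.array([.6514,-.0513,.1318]);az=np.radians(-119.3)
P=np.load("wrist_P_9.npy",allow_pickle=True).item()
f=lambda z,rad:((box(proj(P,ring(m,az,z,rad)))-[260,260,110,110])*5.5).round()
print("flange",f(0,.0255),"bore",f(0,.0105))
for D in(.048,.054,.058,.062,.066):print(D,f(D-.054,.01))
E
```

```text
mouth [ 0.6522 -0.0507  0.1306] az -119.9 knob [ 0.6418 -0.0689  0.1605] d [-0.2859 -0.4972  0.8192]
[-0.2 -1.7 -0.6  0.7  1.  -0.4  0.2  0.5  0.5 -0.1  0.6 -0.3  0.8 -0.6]
sd [0.00074 0.0009  0.00202 0.0277 ]
flange [ 74. 558. 154. 517.] bore [217. 415. 276. 424.]
0.048 [223. 409. 241. 383.]
0.054 [222. 411. 280. 421.]
0.058 [220. 412. 306. 447.]
0.062 [219. 413. 333. 473.]
0.066 [218. 414. 361. 501.]
```

```bash
python3 - <<'E'
from plant import r
s=r.get_state();print(s["clock"],s["qd"].round(3),s["opening"],s["tool_pos"].round(4))
print(r.finish_job())
E
```

```text
12.7 [-0.001  0.001  0.001  0.    -0.    -0.002 -0.001] 0.332000175299368 [ 0.6249 -0.0972  0.2042]
the job is handed in; nothing more can be done
None
```

I gripped the piston by its knob, drew it out about 58 mm along the bore, and handed the job in at 12.7 s with the fingers still holding it at rest.

- **Draw distance:** the tool travelled 58 mm. The groove shows just outside the mouth in the last wrist picture, and where it sits there works out to 58–60 mm. The allowed range is 48–68 mm.
- **Alignment:** the rod lined up with the barrel in the wrist view. I did not measure its angle at the end.
- **Forces:** the force readings taken between moves stayed under 2 N. The grip was set to 14 N, with the jaws stopped on the 30 mm knob.
- **Other objects:** the arm kept clear of the bowl, spatula and jaw model. I did not measure their positions again at the end.
- **Disagreements:** my estimates of the barrel's lean direction differed by about 1.4 degrees: −120.6 from the foot and −119.2 from the fit. I pulled along about −119.5. Individual points in the fit were off by up to 2.3 pixels.

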